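# Power up the worktop socket block in order

### The arm

A 7-joint arm with a two-finger parallel gripper is mounted at the origin on a cart in front of the work surface, level with it; the furniture and walls round the work are solid. World frame = base frame: x ahead of the robot, y to its left, z up, the work surface at z = 0. Lengths are in m, angles in rad, forces in N, time in s.
With the tool pointing down it reaches from about 0.425 to 0.925 m from the base axis. Payload 6.8 kg.
Tool frame: the origin (TCP) lies at the very end of the fingers, on their centre line; the grasp point (between the pads) lies 19 mm behind it; z points along the fingers, y is the line along which they close (so a half turn about z gives the same grasp; the last joint's range is limited). The gripper opens to 85 mm and grips with 20 to 120 N. Pads are 22 mm wide; open, the fingers measure 114 mm over their backs; the gripper's body (76 mm by 85 mm) begins 54 mm behind the grasp point. The pads swing forward as they close: fully open they stand 13 mm farther back than shut.
Start: joints at [1.235, 0.477, 0.022, 1.555, -0.011, 1.109, -0.083], TCP at [0.152, -0.658, 0.231] pointing down, gripper open.
Joint ranges: [-2.96, 2.96], [-0.34, 2.1], [-1.41, 1.46], [0.24, 2.44], [-1.37, 4.51], [0.17, 1.92], [-2.96, 2.96]. Speed limits (rad/s): [2.39, 2.39, 3.14, 3.14, 3.14, 3.14, 3.14].

### API

Orientations are given as a unit quaternion [w, x, y, z].
In Python, from station import bot gives the robot as it stands. The module is installed in compiled form; this text tells all that it offers.
- The arm moves only by the shell command python3 -m jog 'ROWS' [OPENING] [FORCE]. ROWS is JSON, a list of rows, each a list of 4 numbers: the shift along the tool's x, y, z in cm, then the turn about the tool's z in rad. In form: [[x, y, z, spin], ...]. A call has 1 to 20 rows; each row is the pose to reach, as a shift and turn from the pose commanded when the call began, along the tool's axes at that moment; what a row does not reach only later rows make up. A row lasts 1/12 s, in which the tool goes at most 41.7 mm and 7.16 degrees, less where a joint would pass 70% of its speed; a pose out of reach is approached as far as the arm can. A call with a gripper value outside its range is refused whole. OPENING is the closure, from -1 (fully open) to 1 (shut), set as the call begins (- or left out, the last holds). The fingers move at their own pace and stop on an object; FORCE is the grip in N (left out, the last holds). Time passes only in rows, so rows that repeat a pose let the fingers close. It gives the time, the measured TCP pose, the force, the opening and the grip force at its end, in the units of the state.
- bot.get_obs(): the state, without advancing time (a new reading comes with each control period).
- bot.read_camera(name): name is "scene" or "top" or "wrist"; returns a dict with "pixels" (420x560x3 uint8, red, green, blue), "depth" (420x560 float32, m along the optical axis (not along the pixel's ray), 0 where there is no reading), "fovy" (degrees; the focal length in pixels is half the picture's height over the tangent of half this angle, whatever the lens; pixels are square), "cx", "cy" (the principal point, pixels), "pose" (4x4, takes a point from camera to world coordinates). Camera axes: x right, y down, z forward; pixel columns grow to the right and rows downward; lengths in m; the calibration is good to about 2 mm. The wrist camera is an equidistant fisheye: a pixel r from the principal point sees the ray r / f radians off the axis. A picture is of the moment at which its call begins.
- bot.hand_in(): hands the job in; it is judged then, once.
The state is a dict: "t": time; "q": joint angles; "joint_vel": joint speeds; "joint_torque": joint torques, N m; "eef_pos": TCP position; "tool_rot": TCP orientation; "contact_force": force on the tool from outside, world axes, zero at the start; "torque": the same for the moment, N m; "gripper_width": opening from 0.0 (shut) to 1.0 (fully open); "grasp_force": force on a finger pad.
Only numpy, scipy, OpenCV 4.12 (cv2) and the standard library are available. Lean on these libraries where they do the work, as an engineer would, in place of code of your own. Each camera call takes 0.05 s, during which the arm holds its last target. There are 200 camera calls.

### The job

Bring the socket block into service by pressing rockers fully over to on, one after another: first the wide main rocker, then the rocker in front of the square plug-in hub, and last the rocker in front of the domed night-light, which pairs with the hub as it wakes. A rocker goes on when its raised front end, nearest the robot, is pressed down; the one in front of the flat socket cover stays off. Only press: the plugs and the cover stay seated in their sockets, and the timer, mug and tin stay where they stand.

Things in the scene. Friction and masses are not known exactly. Their poses are not given: they have to be found in the camera images.
- socket_block: aluminium socket block fixed to the worktop, 140 x 310 x 36 mm high; origin: centre of its underside; x from rocker row to socket row, y along it towards the main rocker, z up. Black rockers at x = -32 mm: main_rocker y = 112, rocker_1 y = 35, rocker_2 y = -38, rocker_3 y = -111. Sockets at x = +36 mm, one in line with each narrow rocker, none behind the main.
- main_rocker (a joint): The main rocker, widest (44 mm), at the row's end, no socket behind it; 50 mm long along the block's x, pivot at mid-length, 42 mm above the worktop. Rad: 0 off (front end, by the robot, raised), 0.36 fully on (front end down and level, far end up); starts at 0 to 0.04. No spring: stays where left. Friction takes 2 to 3 N on the raised end, then a firm stop.
- main_rocker_press (a point): where to press the main rocker on: the middle of its front half's top face, 16 mm from the pivot; moves with the rocker (about 48 mm above the worktop when off, 42 mm when on)
- rocker_1 (a joint): The narrow rocker (28 mm wide, 50 mm long, pivot at mid-length, 42 mm above the worktop) directly in front of socket_1. Rad: 0 off (front end, by the robot, raised), 0.36 fully on (front end down and level, far end up); starts at 0 to 0.04. No spring: stays where left. Friction takes 2 to 3 N on the raised end, then a firm stop.
- rocker_2 (a joint): The narrow rocker (28 mm wide, 50 mm long, pivot at mid-length, 42 mm above the worktop) directly in front of socket_2. Rad: 0 off (front end, by the robot, raised), 0.36 fully on (front end down and level, far end up); starts at 0 to 0.04. No spring: stays where left. Friction takes 2 to 3 N on the raised end, then a firm stop.
- rocker_3 (a joint): The narrow rocker (28 mm wide, 50 mm long, pivot at mid-length, 42 mm above the worktop) directly in front of socket_3. Rad: 0 off (front end, by the robot, raised), 0.36 fully on (front end down and level, far end up); starts at 0 to 0.04. No spring: stays where left. Friction takes 2 to 3 N on the raised end, then a firm stop.
- rocker_1_press (a point): where to press rocker_1 on: the middle of its front half's top face, 16 mm from the pivot; moves with the rocker (about 48 mm above the worktop when off, 42 mm when on)
- rocker_2_press (a point): where to press rocker_2 on: the middle of its front half's top face, 16 mm from the pivot; moves with the rocker (about 48 mm above the worktop when off, 42 mm when on)
- rocker_3_press (a point): where to press rocker_3 on: the middle of its front half's top face, 16 mm from the pivot; moves with the rocker (about 48 mm above the worktop when off, 42 mm when on)
- socket_1 (a point): centre of socket 1's mouth, on the block's top face; round recess 32 mm wide, 12 mm deep
- socket_2 (a point): centre of socket 2's mouth, on the block's top face; round recess 32 mm wide, 12 mm deep
- socket_3 (a point): centre of socket 3's mouth, on the block's top face; round recess 32 mm wide, 12 mm deep
- hub_plug: square plug-in hub: white rounded square block 46 x 46 x 30 mm on a round spigot 30 mm wide and 10 mm long that sits loosely in one of the three sockets, which one varies; origin at the underside of the spigot, 10 mm below the block's top face
- night_light: round domed plug-in night-light: white dome 46 mm across and 31 mm high on the same spigot, in another of the sockets; origin as for the hub
- blank_cover: flat round socket cover: white disc 46 mm across and 5 mm high on the same spigot, in the remaining socket; origin as for the hub
- timer: white wind-up kitchen timer, 64 mm across, 56 mm high, loose, left of the block; origin at the centre of its underside; a bystander
- mug: green and white mug, 78 x 116 x 101 mm, loose, right of the block; origin at its underside; a bystander
- tin: short round food tin, 76 mm across, 58 mm high, loose, right of the block and behind the mug; origin at the centre of its underside; a bystander
Not all that is in view belongs to the job. What is shaped like the night_light but brown, red or yellow is not meant.

How it is judged:
By the outcome, as a careful person would: the job done as asked, in the order asked, and still so for the second after the job is handed in, with the robot touching nothing.
It also fails if it takes over 38 s, if anything falls off the work surface, if the arm or the gripper's body presses on something with over 40 N, if the wrist force passes 120 N, or if a joint passes its speed limit or range.

## Working session

There is one attempt and no reset: what is moved stays moved. The work goes in short steps, Python scripts to look and compute and a shell command to move; the robot and the scene stay as the last step left them, time stands still between calls to the robot, and variables do not carry over. Pictures are saved under pics/ and viewed, at most 10 in all, crops included, and the job is handed in when it is done.

```bash
mkdir -p pics
cat > h.py <<'E'
from station import bot
import numpy as np, cv2
def shot(n,tag):
    c=bot.read_camera(n); np.savez(f'{tag}.npz',**c)
    cv2.imwrite(f'pics/{tag}.png',c['pixels'][:,:,::-1]); return c
def pt(c,u,v,z=None):
    f=210/np.tan(np.radians(float(c['fovy']))/2); P=c['pose']
    r=np.array([(u-c['cx'])/f,(v-c['cy'])/f,1.])
    if z is None: d=c['depth'][int(round(v)),int(round(u))]; return P[:3,:3]@(r*d)+P[:3,3]
    w=P[:3,:3]@r; return P[:3,3]+w*(z-P[2,3])/w[2]
E
python3 - <<'E'
from h import *
for n in('scene','top'):
    c=shot(n,n+'0'); print(n,c['fovy'],c['pose'].round(3).tolist())
o=bot.get_obs(); print(o['t'],o['eef_pos'],o['tool_rot'],o['gripper_width'])
E
```

```text
scene 52.320571822154434 [[-0.605, -0.503, 0.617, -0.188], [-0.796, 0.377, -0.473, 0.584], [0.005, -0.778, -0.629, 0.821], [0.0, 0.0, 0.0, 1.0]]
top 42.94519624196042 [[-0.088, -0.976, 0.199, 0.29], [-0.996, 0.086, -0.02, 0.054], [0.002, -0.2, -0.98, 1.224], [0.0, 0.0, 0.0, 1.0]]
0.1 [ 0.15229738 -0.65704484  0.23042445] [-8.15582497e-04  9.93518676e-01  1.13665960e-01 -1.58510635e-04] 1.0014444047030457
```

View pics/top0.png

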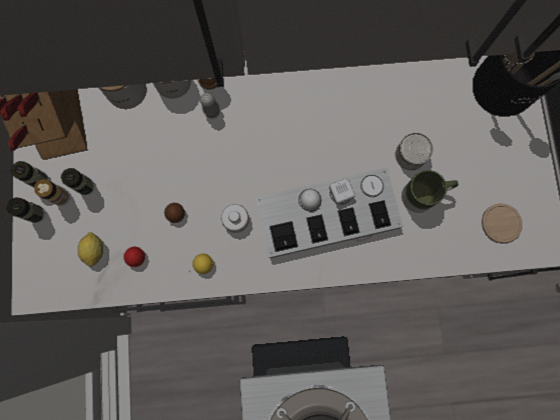

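View pics/scene0.png

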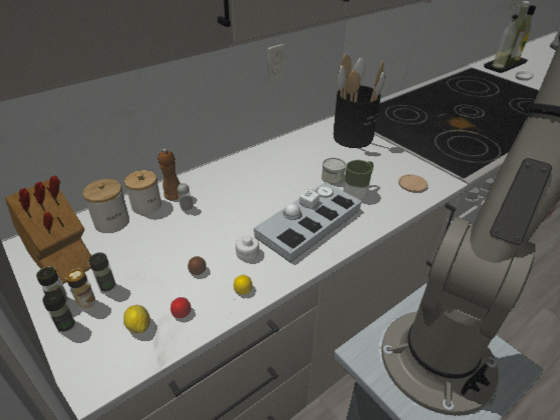

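The top view shows the main rocker at (284,236) and narrow rockers at (317,229), (348,222) and (380,214). Behind them are the dome (310,199), hub (342,190) and cover (372,185). Dome lookalikes are brown (174,212), red (134,257) and yellow (203,263), and the white timer is at (235,218). I'll check this choice in a close crop.

Run:
```python
from h import *
a=cv2.imread('pics/top0.png')[165:265,250:410]; cv2.imwrite('pics/topc.png',cv2.resize(np.clip(a*1.6,0,255).astype('uint8'),None,fx=5,fy=5,interpolation=cv2.INTER_CUBIC))
a=cv2.imread('pics/scene0.png')[175:265,245:375]; cv2.imwrite('pics/scc.png',cv2.resize(np.clip(a*1.3,0,255).astype('uint8'),None,fx=6,fy=6,interpolation=cv2.INTER_CUBIC))
```

```text
(no output)
```

View pics/topc.png

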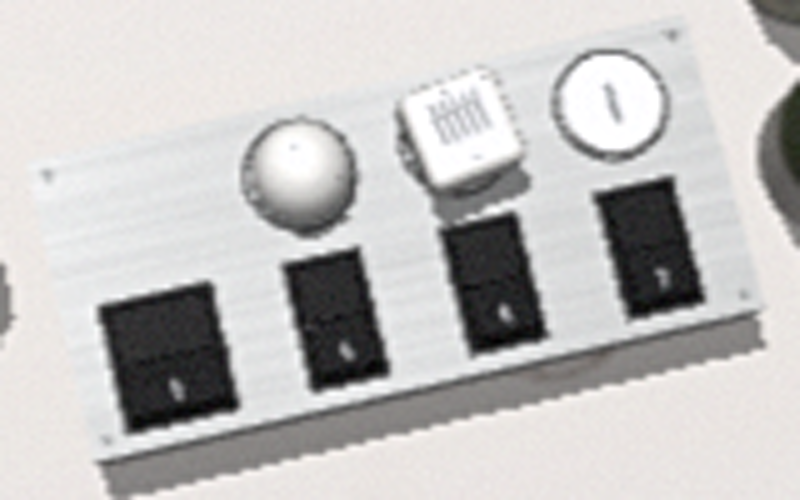

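View pics/scc.png

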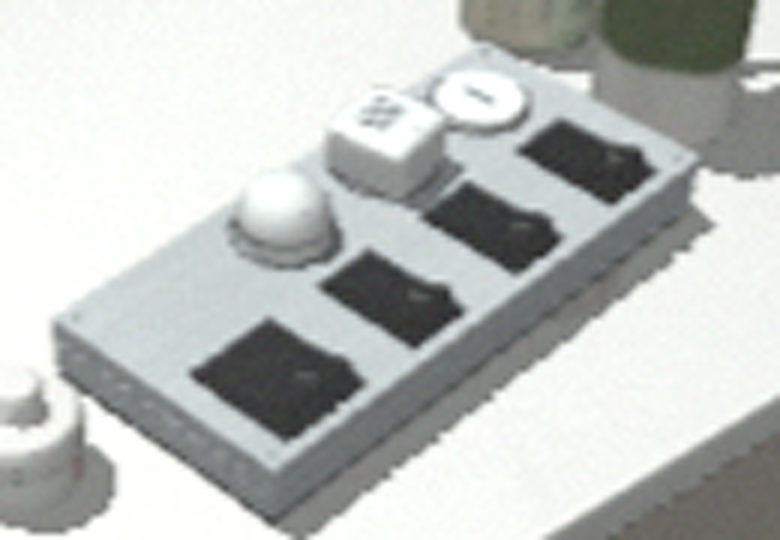

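The crops confirm the layout. Socket 1 holds the dome, socket 2 the hub and socket 3 the flat cover, so the order is main, rocker_2, rocker_1. Next I fit the block pose from its top-face corners in both views.

Run:
```python
from h import *
T=dict(np.load('top0.npz'));S=dict(np.load('scene0.npz'))
tp=[(33,165),(685,15),(762,310),(100,460)]; sp=[(55,325),(483,42),(697,158),(277,470)]
L=np.array([[70,155],[70,-155],[-70,-155],[-70,155]])/1e3
def fit(W):
    a=L-L.mean(0);b=W[:,:2]-W[:,:2].mean(0);th=np.arctan2((a[:,0]*b[:,1]-a[:,1]*b[:,0]).sum(),(a*b).sum())
    R=np.array([[np.cos(th),-np.sin(th)],[np.sin(th),np.cos(th)]]);c=W[:,:2].mean(0)
    print('c',c.round(4),'th',th.round(4),'res',((W[:,:2]-c-L@R.T)*1e3).round(1).tolist()); return c,R
def px(p,o,k): return [(o[0]+(x+.5)/k-.5,o[1]+(y+.5)/k-.5) for x,y in p]
tq=px(tp,(250,165),5);sq=px(sp,(245,175),6)
# triangulate
def ray(c,u,v): 
    a=pt(c,u,v,0.);o=c['pose'][:3,3];return o,(a-o)/np.linalg.norm(a-o)
for a,b in zip(tq,sq):
    o1,d1=ray(T,*a);o2,d2=ray(S,*b);A=np.stack([d1,-d2],1);s=np.linalg.lstsq(A,o2-o1,rcond=None)[0]
    p,q=o1+s[0]*d1,o2+s[1]*d2;print('tri',((p+q)/2).round(4),'gap',np.linalg.norm(p-q).round(4))
fs=[fit(np.array([pt(c,*u,.036) for u in k])) for c,k in((T,tq),(S,sq))]
for n,y in(('main',.112),('r2',-.038),('r1',.035),('r3',-.111)):
    print(n,*[(c+R@np.array([-.048,y])).round(4) for c,R in fs])
print('icons depth',[pt(T,*u).round(4).tolist() for u in px([(178,390),(347,350),(505,313),(663,280)],(250,165),5)])
from scipy.spatial.transform import Rotation
o=bot.get_obs();print(Rotation.from_quat(o['tool_rot'],scalar_first=True).as_matrix().round(3).tolist(),o['eef_pos'],o['t'])
```

```text
tri [0.5428 0.0925 0.0313] gap 0.0018
tri [ 0.5857 -0.2122  0.0359] gap 0.0011
tri [ 0.4468 -0.2284  0.0381] gap 0.0025
tri [0.4056 0.0728 0.0358] gap 0.0012
c [ 0.4944 -0.0696] th 0.138 res [[-1.2, -1.9], [0.2, 0.9], [-0.3, 3.0], [1.3, -1.9]]
c [ 0.4952 -0.0681] th 0.1473 res [[-2.4, 0.4], [-1.1, -0.6], [0.8, 1.9], [2.7, -1.7]]
main [0.4315 0.0348] [0.4312 0.0357]
r2 [ 0.4521 -0.1138] [ 0.4533 -0.1127]
r1 [ 0.4421 -0.0415] [ 0.4425 -0.0405]
r3 [ 0.4622 -0.1861] [ 0.464  -0.1849]
icons depth [[0.4314, 0.0353, 0.0509], [0.4428, -0.0409, 0.0488], [0.4532, -0.1127, 0.0481], [0.4617, -0.1844, 0.0494]]
[[0.974, 0.226, -0.001], [0.226, -0.974, 0.002], [-0.0, -0.002, -1.0]] [ 0.15229738 -0.65704484  0.23042445] 0.1
```

Both views agree within about 1.5 mm: main (0.4315, 0.035), r2 (0.4527, -0.1133), r1 (0.4425, -0.041). Heights match at about 36 mm for the block and 49 mm for the rockers. I shut the gripper and go over by a waypoint, staying high.

```bash
python3 -m jog '[[10,-6.8,0,0.04],[20,-13.7,0,0.087],[30,-20.5,0,0.087],[40,-27.4,0,0.087],[40,-27.4,0,0.087],[40,-27.4,0,0.087],[40,-27.4,0,0.087],[40,-27.4,0,0.087],[40,-27.4,0,0.087],[40,-27.4,0,0.087],[40,-27.4,0,0.087],[40,-27.4,0,0.087],[40,-27.4,0,0.087],[40,-27.4,0,0.087]]' 1 20 && python3 -m jog '[[0,0,0,0],[0,0,0,0]]'
```

```text
t: 1.27
eef_pos: [0.4812, -0.2985, 0.2309]
tool_rot: [-0.0, 0.997, 0.072, -0.0]
contact_force: [0.6, -0.6, 0.1]
gripper_width: -0.002
grasp_force: 0.0
t: 1.43
eef_pos: [0.4789, -0.3019, 0.231]
tool_rot: [0.0, 0.998, 0.069, -0.001]
contact_force: [-0.1, 0.4, 0.3]
gripper_width: -0.001
grasp_force: 0.0
```

```bash
python3 -m jog '[[0,-4,0,0],[0,-8,0,0],[0,-12,0,0],[0,-16,0,0],[0,-20,0,0],[0,-24,0,0],[0,-28,0,0],[0,-31,0,0],[0,-33.9,0,0],[0,-33.9,3,0],[0,-33.9,6,0],[0,-33.9,9,0],[0,-33.9,12,0],[0,-33.9,14,0],[0,-33.9,15,0],[0,-33.9,15,0],[0,-33.9,15,0],[0,-33.9,15,0]]'
python3 - <<'E'
from h import *
o=bot.get_obs();print(o['eef_pos'],o['tool_rot'])
shot('top','top1')
a=cv2.imread('pics/top1.png')[165:285,230:410]; cv2.imwrite('pics/topc1.png',cv2.resize(np.clip(a*1.6,0,255).astype('uint8'),None,fx=4,fy=4,interpolation=cv2.INTER_CUBIC))
shot('wrist','w1')
E
```

```text
t: 2.93
eef_pos: [0.4338, 0.0351, 0.0825]
tool_rot: [0.0, 0.998, 0.07, 0.001]
contact_force: [0.4, 0.0, -0.8]
gripper_width: 0.0
grasp_force: 0.0
[0.43377409 0.03505785 0.08249424] [5.06613615e-05 9.97556730e-01 6.98523828e-02 1.10138161e-03]
```

View pics/w1.png

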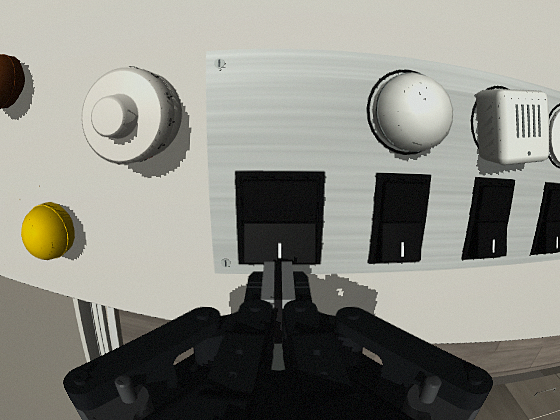

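The wrist view shows the fingertips at (282,262), lined up with the main rocker (280,215) over its front end. I press straight down.

```bash
python3 -m jog '[[-0.2,0,1.5,0],[-0.2,0,2.5,0],[-0.2,0,3,0],[-0.2,0,3.3,0],[-0.2,0,3.6,0],[-0.2,0,3.9,0],[-0.2,0,4.1,0],[-0.2,0,4.1,0],[-0.2,0,4.1,0]]'
```

```text
t: 3.78
eef_pos: [0.4305, 0.0349, 0.0416]
tool_rot: [0.001, 0.998, 0.07, -0.0]
contact_force: [-8.1, -1.1, 26.6]
gripper_width: -0.003
grasp_force: 13.1
```

Firm stop at 27 N with z = 41.6 mm, so the main rocker is on. I lift, check it, and go to the hub's rocker.

```bash
python3 -m jog '[[0,0,-2,0],[0,0,-5,0],[0,4,-5,0],[0.1,8,-5,0],[0.1,12,-5,0],[0.1,15,-5,0],[0.1,15,-4.5,0],[0.1,15,-4,0],[0.1,15,-4,0],[0.1,15,-4,0]]'
python3 - <<'E'
from h import *
shot('wrist','w2')
E
```

```text
t: 4.62
eef_pos: [0.4525, -0.1117, 0.0799]
tool_rot: [-0.0, 0.997, 0.072, -0.0]
contact_force: [0.2, 0.2, -0.4]
gripper_width: 0.004
grasp_force: 0.0
```

View pics/w2.png

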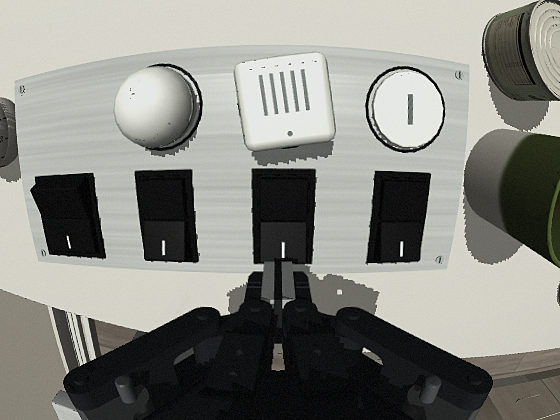

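The main rocker (68,215) has tipped, with its far end up. The tool at (280,262) is centred on the rocker in front of the hub (285,215). I press it.

```bash
python3 -m jog '[[0,0.1,1.5,0],[0,0.1,2.5,0],[0,0.1,3,0],[0,0.1,3.3,0],[0,0.1,3.6,0],[0,0.1,3.9,0],[0,0.1,4.1,0],[0,0.1,4.1,0],[0,0.1,4.1,0]]'
```

```text
t: 5.42
eef_pos: [0.4526, -0.114, 0.0415]
tool_rot: [0.001, 0.998, 0.07, -0.0]
contact_force: [-11.6, 3.3, 35.5]
gripper_width: 0.0
grasp_force: 17.8
```

```bash
python3 -m jog '[[0,0,-2,0],[0,0,-5,0],[0,-4,-5,0],[0,-7.3,-5,0],[0,-7.3,-4.5,0],[0,-7.3,-4,0],[0,-7.3,-4,0],[0,-7.3,-4,0]]'
python3 - <<'E'
from h import *
shot('wrist','w3')
E
```

```text
t: 6.08
eef_pos: [0.4425, -0.043, 0.0789]
tool_rot: [0.0, 0.998, 0.07, -0.0]
contact_force: [-0.8, -0.7, -0.6]
gripper_width: -0.002
grasp_force: 0.0
```

View pics/w3.png

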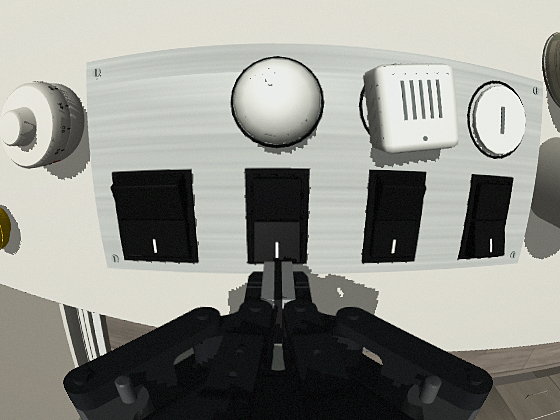

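Main (155,215) and the hub's rocker (395,215) both show their far ends up. The tool at (280,262) is over the night-light's rocker (277,215). I press it.

```bash
python3 -m jog '[[0,-0.1,1.5,0],[0,-0.1,2.5,0],[0,-0.1,3,0],[0,-0.1,3.3,0],[0,-0.1,3.6,0],[0,-0.1,3.9,0],[0,-0.1,4.1,0],[0,-0.1,4.1,0],[0,-0.1,4.1,0]]' && python3 -m jog '[[0,0,-2,0],[0,0,-5,0],[0,0,-8,0],[0,0,-12,0],[0,0,-14,0],[0,0,-14,0],[0,0,-14,0],[0,0,-14,0]]'
python3 - <<'E'
from h import *
c=shot('wrist','w4');S=shot('scene','scene4')
L=lambda b,x,y:b
th=.142;R=np.array([[np.cos(th),-np.sin(th)],[np.sin(th),np.cos(th)]]);ct=np.array([.4948,-.0689])
f=210/np.tan(np.radians(float(S['fovy']))/2);v,u=np.mgrid[:420,:560];d=S['depth']
P=np.stack([(u-S['cx'])/f*d,(v-S['cy'])/f*d,d],-1)@S['pose'][:3,:3].T+S['pose'][:3,3]
l=(P[...,:2]-ct)@R
for n,y in(('main',.112),('r1',.035),('r2',-.038),('r3',-.111)):
    m=(abs(l[...,1]-y)<.01)&(d>0);row=[]
    for a in(-.054,-.043,-.021,-.010):
        z=P[...,2][m&(abs(l[...,0]-a)<.005)];row.append((round(float(np.median(z)),4),len(z)) if len(z) else None)
    print(n,row)
E
```

```text
t: 6.88
eef_pos: [0.4421, -0.0416, 0.0413]
tool_rot: [0.001, 0.998, 0.07, -0.0]
contact_force: [-16.0, 0.2, 51.5]
gripper_width: -0.003
grasp_force: 25.9
t: 7.55
eef_pos: [0.4421, -0.0412, 0.1777]
tool_rot: [0.0, 0.998, 0.07, -0.0]
contact_force: [-0.8, -0.3, -0.0]
gripper_width: 0.001
grasp_force: 0.0
main [(0.0407, 26), (0.0434, 16), (0.0452, 25), (0.0496, 23)]
r1 [(0.2036, 108), (0.0435, 23), (0.0461, 26), (0.0493, 19)]
r2 [(0.0399, 25), (0.0423, 15), (0.0455, 20), (0.0492, 19)]
r3 [(0.046, 27), (0.0477, 11), (0.0421, 15), (0.0432, 13)]
```

View pics/w4.png

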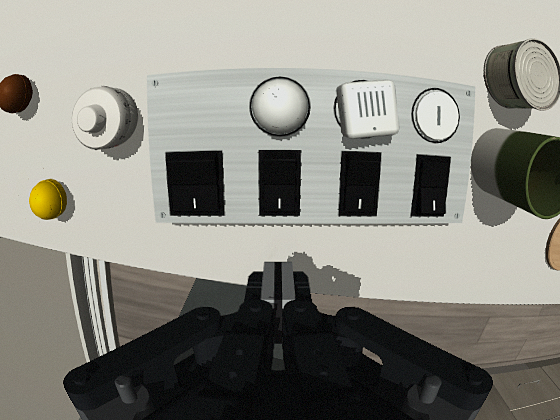

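Depth shows the three rockers tipped on, with fronts level at about 42 mm and far ends up at 49 mm. rocker_3 is still off, the plugs and cover are seated, and the tool is clear.

```bash
python3 -c "
from station import bot
print(bot.hand_in())"
```

```text
the job is handed in; nothing more can be done
None
```

I pressed the main rocker, then the hub's rocker (rocker_2), then the night-light's rocker (rocker_1) fully on, left rocker_3 off with nothing else touched, and handed the job in at about 7.7 s; the hand-in gave no verdict.

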